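# Slide the flask plate home in the water bath and latch it

### The job

Push the loose steel flask plate along its rails in the empty water bath, with its upturned lip at the rear, until you feel all its feet drop into the notches, and do not ram it against them once it is in. Then push the small swing latch round on the rim so that it lies straight across over the plate and keeps it down. Do both by pushing with the fingertips: do not lift the plate, leave the flasks and the round cover where they are, and take the hand away at the end.

Things in the scene. Friction and masses are not known exactly. Their poses are not given: they have to be found in the camera images.
- bath: Fixed white water bath, dry, open-topped, 206 mm (x) by 502 mm (y). Origin at bench level on the tank's long centre line, z up. Tank inside: x -87 to 87, y -250 to 220 mm, floor at z = 30 mm. Long side walls (steel-rimmed, 16 mm thick) reach z = 99 mm, end walls 86 mm. The plate slides along +y. Its centre is seated somewhere from y = 30 to 80 mm, not reported: found by feel, plate height or by eye.
- rail (a point): A point on the top of the +x rail, at the bath's y = 0. A steel ledge 18 mm wide along y, top at z = 90 mm, lines the inside of each long wall. Each has two notches 130 mm apart, 17 mm long (y), 9.5 mm deep, one for each foot of the plate. The pair of rails is an adjustable insert, so the notches lie elsewhere along the bath each time.
- plate: Loose steel plate, 168 (x) by 160 (y) by 5 mm, 0.4 to 0.85 kg, two round 62 mm holes. Origin: centre of its underside; axes as the bath's (within 2 degrees). Starts 55 to 105 mm short of its seat. Origin 98 mm above the bath's while sliding; seated it is level 8 mm lower, at 90 mm, and the notch ends stop it. Sliding takes 1 to 5 N; above about 0.1 m/s it strikes the notch ends hard.
- foot (a point): Middle of the underside of one of the plate's four feet (at its x = +78.5, y = +65 mm). Feet are 8 mm tall, 11 mm wide (x), 10 mm long (y), at x = +-78.5, y = +-65 mm, and glide on the rails.
- lip (a point): Middle of the top edge of the rear (-y) face of the plate's upturned lip, the face to be pushed towards +y. The lip stands along the plate's -y edge: 120 mm long (x), 4 mm thick, top 29 mm above the plate's underside (24 mm above its upper face).
- latch_pivot (a point): Vertical pivot of the swing latch, at x = 95, y = 55 mm of the bath, on top of its +x long wall; the point is on the upper face of the bar (z = 105 mm). The bar is flat steel, 14 mm wide, 5 mm thick, reaching 58 mm from the pivot, 1 mm above the rim. It passes 5 mm above the seated plate, but a plate that is not down blocks it.
- latch_stub (a point): Centre of the top of the latch's upright round stub, 12 mm diameter, 50 mm from the pivot, rising 27 mm above the bar's upper face (top 132 mm above the bath's origin). Push it sideways to swing the latch.
- latch (a joint): Angle of the swing latch (rad), growing counter-clockwise seen from above. 0: bar along the rim, towards the bath's +y. 1.57: straight across over the plate, towards the bath's -x. Range -0.7 to 1.62; starts open at -0.6 to -0.1, turned somewhat outwards. Takes about 1 N at the stub and stays where it is left.
- flask_a: Stoppered glass conical flask, 76 mm across the foot, 135 mm tall, standing on the bench; origin at the centre of its underside. Must stay.
- flask_b: A second flask, the same. Must stay.
- cover: Flat round grey plastic cover, 84 mm diameter, 27 mm tall with its knob, lying on the bench; origin at the centre of its underside. Must stay.
Not all that is in view belongs to the job. What is shaped like the plate but blue or orange is not meant.

How it is judged:
By the outcome, as a careful person would: the job done as asked, in the order asked, and still so for the second after the job is handed in, with the robot touching nothing.
It also fails if it takes over 48 s, if anything falls off the work surface, if the arm or the gripper's body presses on something with over 40 N, if the wrist force passes 120 N, or if a joint passes its speed limit or range.

### The arm

A 6-joint arm with a two-finger parallel gripper is mounted at the origin on the work surface. World frame = base frame: x ahead of the robot, y to its left, z up, the work surface at z = 0. Lengths are in mm, angles in rad, forces in N, time in s.
With the tool pointing down it reaches from about 250 to 850 mm from the base axis. Payload 12.5 kg.
Tool frame: the origin (TCP) lies between the finger pads; the fingertips stand 25 mm ahead of it and the grasp point (between the pads) lies 6 mm ahead of it; z points along the fingers, x is the direction in which the jaws open and shut, and the axes are right-handed (so a half turn about z gives the same grasp; the last joint's range is limited). The gripper opens to 93 mm and grips with 3 to 60 N. Pads are 15 mm wide; open, the fingers measure 128 mm over their backs; the gripper's body (75 mm by 188 mm) begins 65 mm behind the grasp point.
Start: joints at [1.196, 0.351, 1.652, -0, 1.139, -0.085], TCP at [157.137, 527.06, 243.633] pointing down, gripper open.
Joint ranges: [-2.75, 2.75], [-0.79, 2.1], [0.01, 2.65], [-1.57, 4.71], [0.07, 3.14], [-2.87, 2.87]. Speed limits (rad/s): [2.22, 2.22, 2.79, 3.14, 3.14, 3.14].

### API

Orientations are given as a unit quaternion [w, x, y, z].
In Python, from workcell import arm, vision, close_job gives the robot as it stands.
- The arm moves only by the tool jog_arm, never from a script. Its argument "rows" is a list of rows, each a list of 3 entries, a list of its own where there are three numbers: the shift along the tool's x, y, z in mm, then the turn, a rotation vector about the tool's x, y, z in units of 6 degrees (1.0 is 6 degrees), then the finger opening in mm, from 0 to 93. In form: [[[dx, dy, dz], [rx, ry, rz], claw], ...]. A call has 1 to 20 rows; each row is the pose to reach, as a shift and turn from the pose measured when the call began, along the tool's axes at that moment; what a row does not reach only later rows make up. A row lasts 1/12 s, in which the tool goes at most 41.7 mm and 7.16 degrees, less where a joint would pass 70% of its speed; a pose out of reach is approached as far as the arm can. A call with a gripper value outside its range is refused whole. The fingers move at their own pace and stop on an object; "squeeze" is the grip in N (left out, the last holds). Time passes only in rows, so rows that repeat a pose let the fingers close. It gives the time, the measured TCP pose, the force and the opening at its end, in the units of the state.
- arm.observe(): the state, without advancing time (a new reading comes with each control period).
- vision.camera(name): name is "side" or "top"; returns a dict with "pixels" (480x640x3 uint8, red, green, blue), "range_z" (480x640 float32, mm along the optical axis (not along the pixel's ray), 0 where there is no reading), "vfov" (degrees; the focal length in pixels is half the picture's height over the tangent of half this angle, whatever the lens; pixels are square), "cx", "cy" (the principal point, pixels), "camera_from_world" (4x4, takes a point from world to camera coordinates). Camera axes: x right, y down, z forward; pixel columns grow to the right and rows downward; lengths in mm; the calibration is good to about 2 mm. A picture is of the moment at which its call begins.
- close_job(): hands the job in, once; it reports no verdict.
The state is a dict: "time": time; "joint_positions": joint angles; "qvel": joint speeds; "tau": joint torques, N m; "ee_pos": TCP position; "tool_rot": TCP orientation; "contact_force": force on the tool from outside, world axes, zero at the start; "ft_torque": the same for the moment, N m; "opening": finger opening in mm.
Only numpy, scipy, OpenCV 4.12 (cv2) and the standard library are available. Lean on these libraries where they do the work, as an engineer would, in place of code of your own. Each camera call takes 0.05 s, during which the arm holds its last target.

## Working session

There is one attempt and no reset: what is moved stays moved. The work goes in short steps, Python scripts to look and compute and a tool call to move; the robot and the scene stay as the last step left them, time stands still between calls to the robot, and variables do not carry over. Pictures are saved under pics/ and viewed, and the job is handed in when it is done.

Besides the shell and the picture viewer there is one more tool, called as name(argument=value, ...), one argument or row to a line, values as JSON. jog_arm: Moves the arm, as the interface text tells. Its arguments: {"type":"object","properties":{"rows":{"type":"array"},"squeeze":{"type":"number"}},"required":["rows"]}

```bash
mkdir -p pics
cat > h.py <<'E'
import numpy as np,cv2
from workcell import arm,vision
def cam(n,save=None):
    d=vision.camera(n); d['f']=240/np.tan(np.radians(d['vfov']/2))
    if save: cv2.imwrite('pics/'+save,d['pixels'][:,:,::-1]); np.savez('pics/'+n+'.npz',**d)
    return d
def world(d):
    v,u=np.mgrid[:480,:640]; z=d['range_z']
    P=np.stack([(u-d['cx'])/d['f']*z,(v-d['cy'])/d['f']*z,z,np.ones_like(z)],-1)
    return (P@np.linalg.inv(d['camera_from_world']).T)[...,:3]
def load(n):
    return {k:v for k,v in np.load('pics/'+n+'.npz').items()}
def ray(d,u,v,h):
    M=np.linalg.inv(d['camera_from_world']); r=M[:3,:3]@np.array([(u-d['cx'])/d['f'],(v-d['cy'])/d['f'],1]); c=M[:3,3]
    return c+r*(h-c[2])/r[2]
E
python3 - <<'E'
from h import *
print(arm.observe())
for n in('top','side'):
    d=cam(n,n+'0.png'); print(n,d['f'],d['cx'],d['cy'],d['camera_from_world'])
E
```

```text
{'time': 0.0, 'joint_positions': array([ 1.19637724e+00,  3.51216125e-01,  1.65241265e+00, -3.53640801e-05,
        1.13908692e+00, -8.45815098e-02]), 'qvel': array([ 5.07610847e-04,  9.28657323e-06,  9.76906353e-04,  7.15714586e-04,
        2.06100999e-04, -3.71552789e-04]), 'tau': array([-1.46639006e-03, -4.97318530e+01, -2.85250032e+01,  6.98487950e-02,
        2.56459170e-02, -1.26607160e-04]), 'ee_pos': array([157.04860436, 526.77983947, 243.11677288]), 'tool_rot': array([ 3.09956236e-04,  8.01804831e-01,  5.97585724e-01, -4.68498581e-04]), 'contact_force': array([0.41915617, 0.5565724 , 0.41207775]), 'ft_torque': array([-0.06373025,  0.0443377 ,  0.00281873]), 'opening': 93.12802898629636}
top 520.3212231462655 328.342413983802 235.0278968516052 [[ 2.70274288e-02 -9.99558860e-01 -1.23127004e-02  2.64203260e+01]
 [-9.97514682e-01 -2.61663024e-02 -6.54200625e-02  5.22596872e+02]
 [ 6.50690253e-02  1.40502355e-02 -9.97781846e-01  1.33364506e+03]
 [ 0.00000000e+00  0.00000000e+00  0.00000000e+00  1.00000000e+00]]
side 534.68270715634 318.5649771620734 240.77181979281642 [[ 8.21215077e-01 -5.70221386e-01 -2.12924352e-02 -4.18324623e+02]
 [-3.51571833e-01 -4.76226956e-01 -8.05980852e-01  2.96075726e+02]
 [ 4.49447487e-01  6.69369448e-01 -5.91558534e-01  1.23844426e+03]
 [ 0.00000000e+00  0.00000000e+00  0.00000000e+00  1.00000000e+00]]
```

View pics/top0.png

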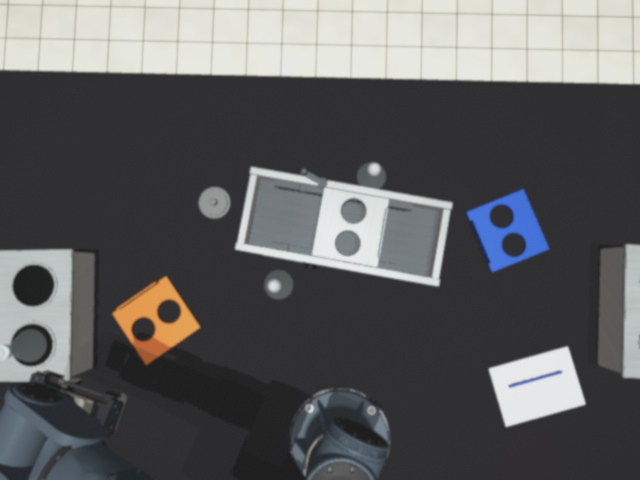

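View pics/side0.png

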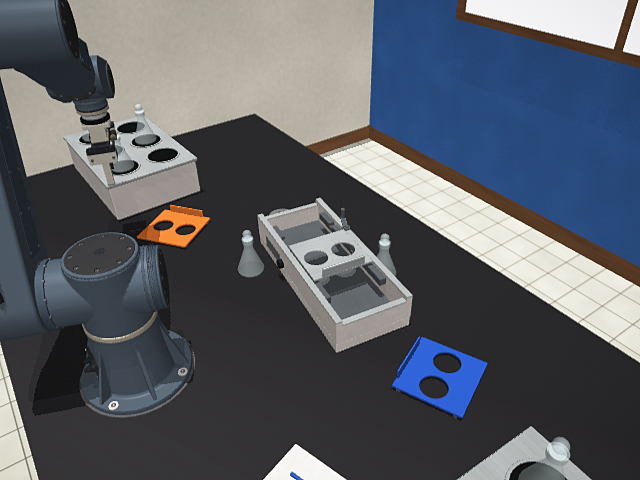

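Candidates: the steel plate in the bath at top (350,227), the blue plate (508,230), the orange plate (156,320), and the steel racks at the edges. I choose the steel one in the bath and check it close up.

Run:
```python
from h import *
d=load('top'); im=d['pixels'][155:300,225:465,::-1]
cv2.imwrite('pics/c1.png',cv2.resize(im,None,fx=3.3,fy=3.3,interpolation=cv2.INTER_CUBIC))
s=load('side'); im=s['pixels'][180:360,220:430,::-1]
cv2.imwrite('pics/c2.png',cv2.resize(im,None,fx=3.3,fy=3.3,interpolation=cv2.INTER_CUBIC))
W=world(d); z=W[...,2]; 
h=np.clip(z,0,150)/150*255
cv2.imwrite('pics/c3.png',cv2.resize(cv2.applyColorMap(h[155:300,225:465].astype(np.uint8),cv2.COLORMAP_JET),None,fx=3.3,fy=3.3,interpolation=0))
for p in [(380,200),(360,190),(250,170),(450,205),(440,283),(238,247),(275,280),(213,203),(372,170)]: print(p,W[p[1],p[0]].round(1))
```

```text
(380, 200) [605.1 -84.6 102.5]
(360, 190) [628.9 -35.4  99.4]
(250, 170) [691.3 254.1  -5. ]
(450, 205) [ 597.5 -255.7   99.4]
(440, 283) [ 405.2 -254.1   -1.3]
(238, 247) [481.3 258.7  99.7]
(275, 280) [403.7 165.2 103.7]
(213, 203) [596.2 341.1  29.6]
(372, 170) [672.8 -61.5 131.9]
```

View pics/c1.png

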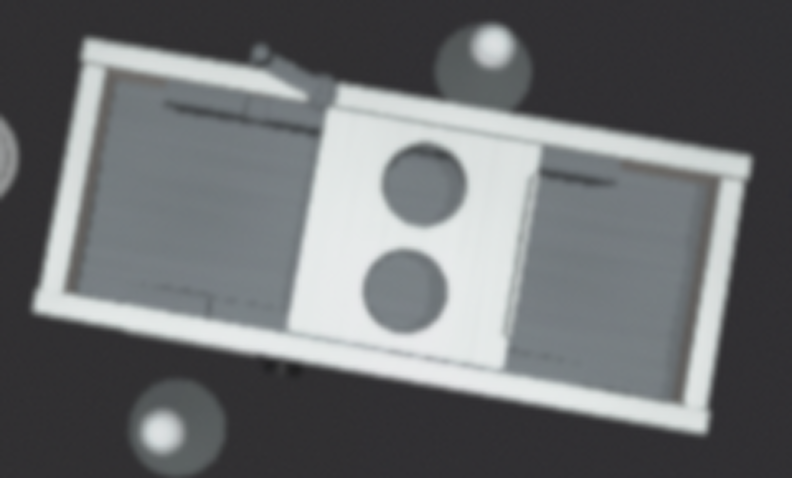

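View pics/c2.png

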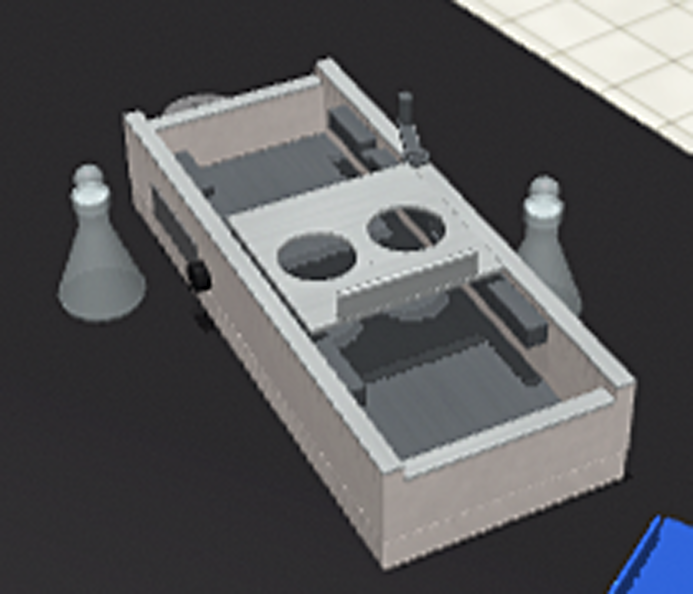

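View pics/c3.png

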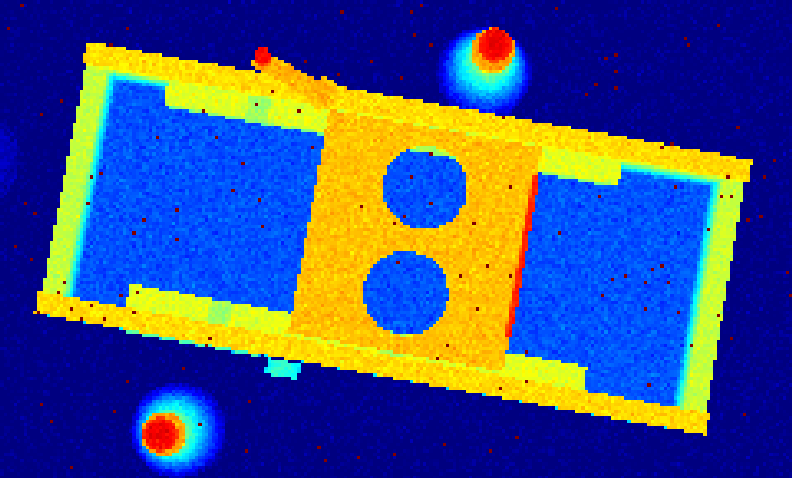

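The crops confirm it: the steel plate is in the bath with its lip at right (top crop about (523,255)). The front notches show as green patches in the depth map at (258,108) and (219,312), and the latch stub is at (262,55). Next I compute the bath frame.

Run:
```python
from h import *
d=load('top'); W=world(d)
R=np.zeros((480,640),bool); R[160:290,230:460]=1
z=W[...,2]
m=(R&(z>78)&(z<112)).astype(np.uint8)
m=cv2.morphologyEx(m,cv2.MORPH_OPEN,np.ones((2,2)))
n,l,st,_=cv2.connectedComponentsWithStats(m); k=1+st[1:,4].argmax(); m=l==k
# walls rim only, iterative fit using points: long wall points z>95
P=W[m][:,:2]
rect=cv2.minAreaRect(P.astype(np.float32)); print(rect)
c=np.array(rect[0]); bx=cv2.boxPoints(rect)
# long axis direction
e=[bx[1]-bx[0],bx[2]-bx[1]]; L=max(e,key=np.linalg.norm); ey=L/np.linalg.norm(L); ey=ey*np.sign(ey[1])
# robust: percentiles
for it in range(3):
    ex=np.array([ey[1],-ey[0]])
    q=(P-c)@np.c_[ex,ey]
    # refine angle from outer edges of the near wall & far wall
    A=[]
    ys=np.arange(-240,240,6)
    lo=[];hi=[]
    for y in ys:
        s=q[abs(q[:,1]-y)<3][:,0]; lo.append(s.min()); hi.append(s.max())
    lo=np.array(lo);hi=np.array(hi); g=(abs(hi-np.median(hi))<5)
    a=np.polyfit(ys,lo,1)[0]; b=np.polyfit(ys[g],hi[g],1)[0]
    print('slopes',a,b,np.median(lo),np.median(hi))
    t=(a+b)/2; ey=ey+t*ex; ey/=np.linalg.norm(ey)
    ex=np.array([ey[1],-ey[0]])
    c=c+ex*(np.median(lo)+np.median(hi))/2
q=(P-c)@np.c_[np.array([ey[1],-ey[0]]),ey]
s=q[abs(q[:,0])<80][:,1]; print('y',s.min(),s.max(),np.percentile(s,[.3,99.7]))
c=c+ey*(s.min()+s.max())/2
o=c+15*ey; ex=np.array([ey[1],-ey[0]])
print('origin',o,'ey',ey,'yaw of ey from world y',np.degrees(np.arctan2(-ey[0],ey[1])))
np.savez('bath.npz',o=o,ex=ex,ey=ey)
B=lambda P:np.c_[(P[...,:2]-o)@np.c_[ex,ey],P[...,2]]
Q=np.dstack([((W[...,:2]-o)@np.c_[ex,ey]),z])
def sel(m): return Q[m&R]
pl=sel((abs(Q[...,0])<72)&(abs(Q[...,1])<180)&(z>98)&(z<110)); print('plate y',np.percentile(pl[:,1],[1,50,99]),'z',np.median(pl[:,2]))
lp=sel((abs(Q[...,0])<70)&(abs(Q[...,1])<200)&(z>114)&(z<140)); print('lip',lp.mean(0),lp.min(0),lp.max(0),len(lp), np.polyfit(lp[:,0],lp[:,1],1))
st=sel((Q[...,0]>85)&(Q[...,0]<150)&(Q[...,1]>60)&(Q[...,1]<130)&(z>118)); print('stub',st.mean(0),len(st),np.median(st,0))
for s in(1,-1):
    nn=sel((s*Q[...,0]>70)&(s*Q[...,0]<86)&(z>74)&(z<85)&(abs(Q[...,1])<200)); print('notch',np.median(nn,0),nn[:,1].min(),nn[:,1].max(),len(nn))
S=load('side'); WS=world(S); QS=np.dstack([((WS[...,:2]-o)@np.c_[ex,ey]),WS[...,2]])
g=(abs(QS[...,0])<70)&(abs(QS[...,1])<200)&(QS[...,2]>112)&(QS[...,2]<140); print('side lip',np.median(QS[g],0),np.percentile(QS[g],[2,98],axis=0))
st=(abs(QS[...,0]-110)<40)&(QS[...,1]>60)&(QS[...,1]<130)&(QS[...,2]>115)&(QS[...,2]<150); print('side stub',QS[st].mean(0),st.sum())
```

```text
((541.79345703125, -4.285797119140625), (538.5426635742188, 221.06956481933594), 81.8304214477539)
slopes 0.009820148090363289 0.010547162183144618 -107.41357652821999 96.86489312514335
slopes -0.00041965607706946157 0.001684691901136377 -102.26910041799167 102.4284512098011
slopes -0.00105112887668574 0.0011192499257279167 -102.33922038418797 102.35244722780416
y -264.9978224455216 255.1061221385591 [-264.01265034  254.0323192 ]
origin [538.20243965   6.43967605] ey [0.1528345 0.9882518] yaw of ey from world y -8.791225880867266
plate y [-96.0001111  -10.28313241  58.72579209] z 102.97329939150495
lip [  2.44407915 -97.71943379 125.69316754] [ -56.41371011 -100.37130828  114.65076024] [ 60.5044647  -95.75088237 131.79924144] 102 [ 4.02123921e-04 -9.77204166e+01]
stub [111.25162562 113.3786783  129.56666948] 25 [111.05331433 113.46465049 130.67398558]
notch [ 71.89007503 106.43690395  80.10821415] -156.30607850068105 182.01222742385644 111
notch [-79.45551976 111.76456918  81.61644509] -162.13656905073046 177.76879424760995 64
side lip [  0.38865607 -99.45901685 121.05422539] [[ -56.37027842 -102.82922764  112.37550653]
 [  60.34434932  -95.19730574  128.47877261]]
side stub [110.93939258 111.08996125 125.18341242] 26
```

Run:
```python
from h import *
d=load('top'); W=world(d); b=np.load('bath.npz'); o,ex,ey=b['o'],b['ex'],b['ey']; z=W[...,2]
S=load('side'); WS=world(S)
def fr(W,o): return np.dstack([((W[...,:2]-o)@np.c_[ex,ey]),W[...,2]])
Q=fr(W,o); QS=fr(WS,o)
for n,q in(('top',Q),('side',QS)):
  for a,bb in((-300,-220),(190,270)):
    e=q[(abs(q[...,0])<75)&(q[...,1]>a)&(q[...,1]<bb)&(abs(q[...,2]-86)<4)]; print(n,'end',np.percentile(e[:,1],[1,5,50,95,99]),np.median(e[:,2]),len(e))
  for s in(1,-1):
    e=q[(s*q[...,0]>85)&(s*q[...,0]<125)&(abs(q[...,2]-99)<4)&(abs(q[...,1])<300)]; print(n,'long',s,np.percentile(e[:,0],[1,5,50,95,99]),np.median(e[:,2]),np.percentile(e[:,1],[.5,99.5]))
```

```text
top end [-254.52459132 -253.57693812 -246.01221592 -238.5587517  -238.14848812] 86.22267610144308 379
top end [230.98471943 231.70783997 239.31678248 246.57559587 247.20793515] 85.49504017519541 364
top long 1 [ 85.80941136  88.84201401  96.33016153 104.15630332 106.16361444] 98.9110188167781 [-251.75176056  244.27377833]
top long -1 [-101.06145422 -100.40250328  -93.1325549   -85.88167604  -85.29939147] 99.09535867555155 [-252.15522236  245.10545047]
side end [-256.14237078 -255.372943   -247.81244953 -238.87038489 -237.15688344] 85.3878397026545 362
side end [227.39742951 227.82289606 238.00764765 247.72427006 250.70346185] 85.23284879856118 184
side long 1 [ 85.66534318  87.32274117  95.33931978 104.38596974 106.15943145] 98.46032731962441 [-254.63557207  242.42392672]
side long -1 [-102.50076406 -101.62924141  -94.05798306  -86.1827512   -85.42875375] 98.61734491698411 [-254.01832616  241.92404332]
```

Run:
```python
from h import *
b=np.load('bath.npz'); o,ex,ey=b['o'],b['ex'],b['ey']
o=o+11.2*ey+0.9*ex; np.savez('bath2.npz',o=o,ex=ex,ey=ey); print(o)
d=load('top'); W=world(d); S=load('side'); WS=world(S)
def fr(W): return np.dstack([((W[...,:2]-o)@np.c_[ex,ey]),W[...,2]])
Q=fr(W);QS=fr(WS)
for n,q in(('top',Q),('side',QS)):
  for s in(1,-1):
    x=s*q[...,0]; e=q[(x>71)&(x<85)&(abs(q[...,2]-81)<3.5)&(q[...,1]>65)&(q[...,1]<160)]; 
    r=q[(x>71)&(x<85)&(abs(q[...,2]-90)<3)&(q[...,1]>60)&(q[...,1]<180)]; print(n,'notch',s,len(e),np.percentile(e[:,1],[0,10,50,90,100]) if len(e) else '', 'rail',np.median(r[:,2]),np.percentile(r[:,1],[1,99]))
  e=q[(abs(q[...,0])<70)&(abs(q[...,1])<180)&(abs(q[...,2]-103)<4)]; print('plate',np.percentile(e[:,1],[.5,1,99,99.5]))
  e=q[(abs(q[...,0])<70)&(abs(q[...,1])<180)&(abs(q[...,2]-126)<5)]; print('lip',np.percentile(e[:,1],[1,50,99]),np.percentile(e[:,0],[1,99]))
  e=q[(abs(q[...,0]-110)<30)&(abs(q[...,1]-100)<20)&(q[...,2]>122)&(q[...,2]<136)]; print('stub',np.mean(e,0),len(e))
  e=q[(q[...,2]>102.5)&(q[...,2]<109)&(abs(q[...,0]-100)<25)&(q[...,1]>62)&(q[...,1]<105)]; print('bar',np.mean(e,0),len(e))
from scipy.spatial.transform import Rotation as Ro
s=arm.observe();r=Ro.from_quat(np.roll(s['tool_rot'],-1)).as_matrix();print(r)
```

```text
[540.80361267  17.37054514]
top notch 1 32 [ 94.34735025  95.55247007 102.44631313 108.98973433 110.82231687] rail 89.72135005933228 [ 61.07727915 171.07012788]
top notch -1 34 [ 74.56945168  89.65826935 101.6358471  109.00113018 110.50125616] rail 90.07596848048149 [ 61.38318973 170.55175928]
plate [-107.58559657 -107.08228923   47.5279771    48.03533953]
lip [-111.38048692 -109.14105508 -107.09557347] [-56.94514723  59.51149763]
stub [110.7080423  102.21055762 130.42109147] 23
bar [103.25626576  81.08198021 105.16636353] 74
side notch 1 18 [ 77.46719103 102.65904492 110.51305464 140.38212112 156.51269832] rail 89.61311942655948 [ 65.66109109 171.2060999 ]
side notch -1 4 [106.43884476 106.44908362 108.96419475 111.74196673 111.86477452] rail 89.75799747427402 [ 64.20792895 173.01099763]
plate [-113.64106244 -112.99311247   47.99297941   49.73487286]
lip [-114.30625018 -110.60192193 -105.34014026] [-58.01405784  59.25610555]
stub [109.73827372  99.80200119 128.33126997] 18
bar [103.01842494  80.71850008 105.16180054] 36
[[ 2.85756472e-01  9.58302203e-01 -3.54503626e-04]
 [ 9.58301778e-01 -2.85756681e-01 -9.06438739e-04]
 [-9.69944020e-04 -8.07007188e-05 -9.99999526e-01]]
```

jog_arm(
  rows=[
    [[-512, 532, 10], [0, 0, 13.7], 60],
    [[-512, 532, 10], [0, 0, 13.7], 60],
    [[-512, 532, 10], [0, 0, 13.7], 60],
    [[-512, 532, 10], [0, 0, 13.7], 60],
    [[-512, 532, 10], [0, 0, 13.7], 60],
    [[-512, 532, 10], [0, 0, 13.7], 60],
    [[-512, 532, 10], [0, 0, 13.7], 60],
    [[-512, 532, 10], [0, 0, 13.7], 60],
    [[-512, 532, 10], [0, 0, 13.7], 60],
    [[-512, 532, 10], [0, 0, 13.7], 60],
    [[-512, 532, 10], [0, 0, 13.7], 60],
    [[-512, 532, 10], [0, 0, 13.7], 60],
    [[-512, 532, 10], [0, 0, 13.7], 60],
    [[-512, 532, 10], [0, 0, 13.7], 60],
    [[-512, 532, 10], [0, 0, 13.7], 60],
    [[-512, 532, 10], [0, 0, 13.7], 60],
    [[-512, 532, 10], [0, 0, 13.7], 60],
    [[-512, 532, 10], [0, 0, 13.7], 60],
    [[-512, 532, 10], [0, 0, 13.7], 60],
    [[-512, 532, 10], [0, 0, 13.7], 60],
  ],
)

```text
time: 1.77
ee_pos: [520.5, -116.9, 232.9]
tool_rot: [0.0, 0.997, -0.078, -0.001]
contact_force: [-0.3, 0.8, -0.2]
opening: 60.1
```

```bash
cat >> h.py <<'E'
from scipy.spatial.transform import Rotation as Ro
_b=np.load('bath2.npz'); o,ex,ey=_b['o'],_b['ex'],_b['ey']
def fr(W): return np.dstack([((W[...,:2]-o)@np.c_[ex,ey]),W[...,2]])
def st(tgt=None):
    s=arm.observe(); p=s['ee_pos']; r=Ro.from_quat(np.roll(s['tool_rot'],-1)).as_matrix()
    pb=np.r_[(p[:2]-o)@np.c_[ex,ey],p[2]]
    F=s['contact_force']; Fb=np.r_[F[:2]@np.c_[ex,ey],F[2]]
    print('t',round(s['time'],2),'bath tcp',pb.round(1),'toolx in bath',(r[:2,0]@np.c_[ex,ey]).round(4),'toolz',r[:,2].round(3),'F',Fb.round(2),'T',s['ft_torque'].round(2),'open',round(s['opening'],1))
    if tgt is not None:
        g=np.array(tgt,float); w=np.r_[o+g[0]*ex+g[1]*ey,g[2]]; print('shift',(r.T@(w-p)).round(1))
        yaw=np.arctan2(r[1,0],r[0,0])-np.arctan2(ex[1],ex[0]); print('turn units about tool z',np.degrees(yaw)/6)
E
python3 -c "
from h import *
st((0,-135,132))
d=cam('side','s1.png')"
```

```text
t 1.77 bath tcp [   0.5 -135.8  232.9] toolx in bath [ 1.     -0.0024] toolz [-0.002 -0.001 -1.   ] F [-0.44  0.75 -0.16] T [-0.05  0.09 -0.01] open 60.1
shift [ -0.3  -0.8 100.9]
turn units about tool z -0.0226550017069226
```

View pics/s1.png

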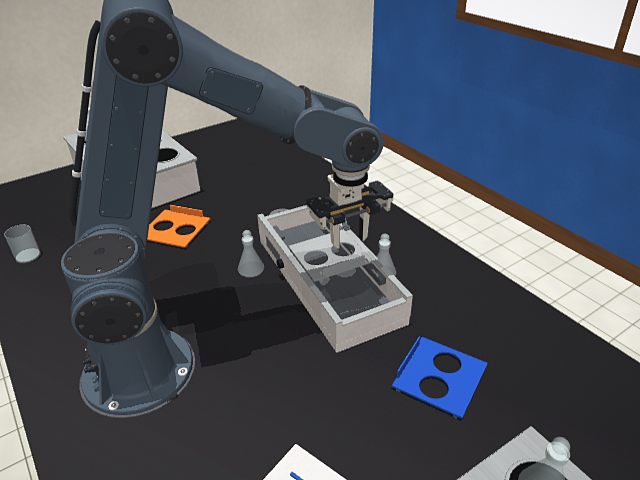

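The hand is squarely over the bath, fingers at about (335,235) and (362,230), behind the lip. I descend 101 mm to put the tips at z≈107.

jog_arm(
  rows=[
    [[0, 0, 35], [0, 0, 0], 60],
    [[0, 0, 65], [0, 0, 0], 60],
    [[0, 0, 85], [0, 0, 0], 60],
    [[0, 0, 96], [0, 0, 0], 60],
    [[0, 0, 101], [0, 0, 0], 60],
    [[0, 0, 101], [0, 0, 0], 60],
  ],
)

```text
time: 2.32
ee_pos: [519.7, -115.2, 131.9]
tool_rot: [0.0, 0.997, -0.077, -0.001]
contact_force: [-0.2, -0.6, -0.2]
opening: 60.1
```

```bash
python3 -c "
from h import *
st((0,-120,132))
d=cam('side','s2.png')
cv2.imwrite('pics/s2c.png',cv2.resize(d['pixels'][180:350,240:430,::-1],None,fx=3.3,fy=3.3,interpolation=2))"
```

```text
t 2.32 bath tcp [  -0.6 -134.2  131.9] toolx in bath [ 1.e+00 -3.e-04] toolz [-0.002 -0.    -1.   ] F [-0.06 -0.58 -0.24] T [-0.07  0.1   0.  ] open 60.1
shift [  0.6 -14.2  -0.1]
turn units about tool z -0.002534126207094581
```

View pics/s2c.png

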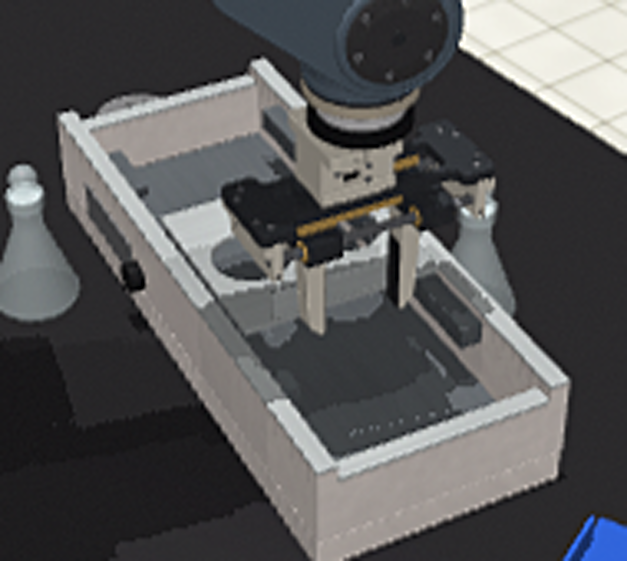

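jog_arm(
  rows=[
    [[0, -4, 0], [0, 0, 0], 60],
    [[0, -8, 0], [0, 0, 0], 60],
    [[0, -12, 0], [0, 0, 0], 60],
    [[0, -15, 0], [0, 0, 0], 60],
    [[0, -18, 0], [0, 0, 0], 60],
    [[0, -21, 0], [0, 0, 0], 60],
    [[0, -24, 0], [0, 0, 0], 60],
    [[0, -28, 0], [0, 0, 0], 60],
    [[0, -32, 0], [0, 0, 0], 60],
    [[0, -36, 0], [0, 0, 0], 60],
    [[0, -40, 0], [0, 0, 0], 60],
    [[0, -44, 0], [0, 0, 0], 60],
    [[0, -48, 0], [0, 0, 0], 60],
    [[0, -52, 0], [0, 0, 0], 60],
    [[0, -55, 0], [0, 0, 0], 60],
    [[0, -58, 0], [0, 0, 0], 60],
  ],
)

```text
time: 3.7
ee_pos: [529.5, -58.7, 133.4]
tool_rot: [0.001, 0.997, -0.077, 0.0]
contact_force: [-1.5, -8.1, 4.2]
opening: 59.8
```

```bash
cat >> h.py <<'E'
def plate():
    for n in('top','side'):
        d=cam(n); q=fr(world(d))
        h=(abs(q[...,0])<70)&(q[...,1]>0)&(q[...,1]<140)&(q[...,2]>90)&(q[...,2]<112); e=q[h]
        # front half by x side
        out=[]
        for s in(1,-1):
            g=e[(s*e[:,0]>0)]
            if len(g)>20: out+= [np.percentile(g[:,1],99).round(1),np.median(g[:,2]).round(1),len(g)]
        print(n,out)
        cv2.imwrite('pics/p_%s.png'%n,cv2.resize(d['pixels'][160:340,225:465,::-1],None,fx=3,fy=3,interpolation=2))
E
python3 -c "
from h import *
st((0,-58,132));plate()"
```

```text
t 3.7 bath tcp [  0.4 -76.9 133.4] toolx in bath [ 1.e+00 -1.e-04] toolz [ 0.    -0.002 -1.   ] F [-0.27 -8.19  4.21] T [-1.36  0.34 -0.02] open 59.8
shift [ -0.4 -18.9   1.3]
turn units about tool z -0.0005725637158156847
top [np.float64(89.6), np.float64(102.8), 704, np.float64(89.9), np.float64(102.9), 702]
side [np.float64(47.1), np.float64(101.8), 30, np.float64(91.7), np.float64(102.3), 163]
```

View pics/p_top.png

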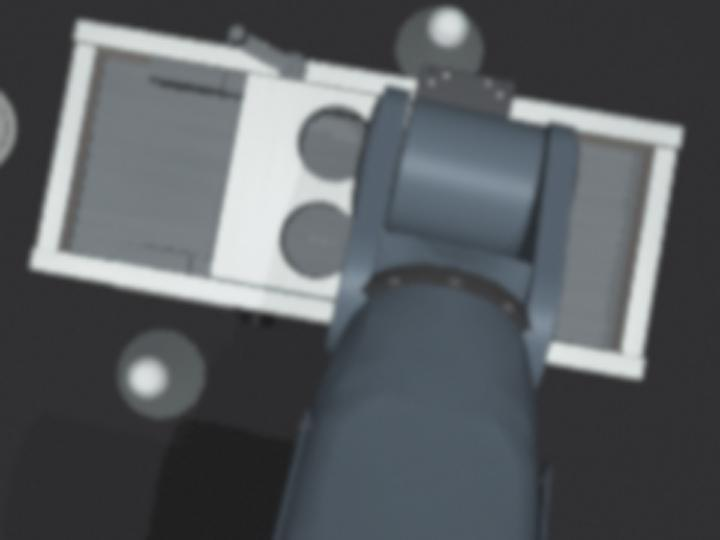

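View pics/p_side.png

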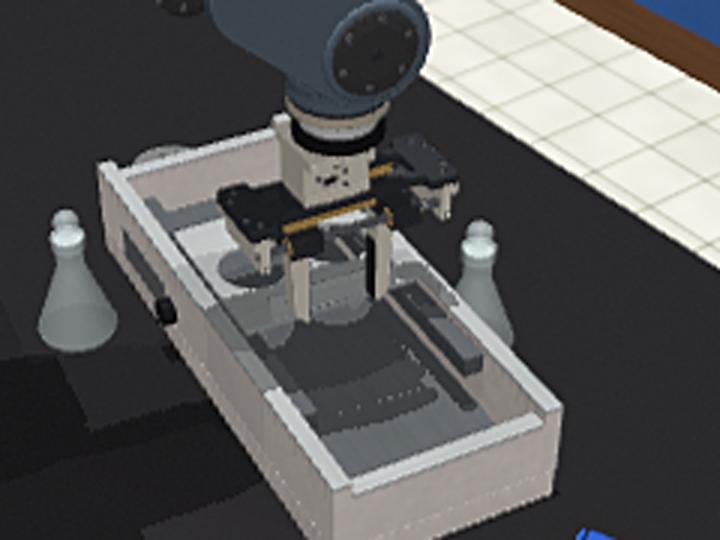

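jog_arm(
  rows=[
    [[0, -2.5, 0], [0, 0, 0], 60],
    [[0, -5, 0], [0, 0, 0], 60],
    [[0, -7.5, 0], [0, 0, 0], 60],
    [[0, -10, 0], [0, 0, 0], 60],
    [[0, -12.5, 0], [0, 0, 0], 60],
    [[0, -15, 0], [0, 0, 0], 60],
    [[0, -17, 0], [0, 0, 0], 60],
    [[0, -19, 0], [0, 0, 0], 60],
    [[0, -21, 0], [0, 0, 0], 60],
    [[0, -21, 0], [0, 0, 0], 60],
  ],
)

```text
time: 4.63
ee_pos: [532.8, -37.3, 133.4]
tool_rot: [0.001, 0.997, -0.077, 0.0]
contact_force: [-0.1, -3.2, 0.5]
opening: 59.9
```

```bash
python3 -c "
from h import *
st((0,-53,132));plate()"
```

```text
t 4.63 bath tcp [  0.5 -55.3 133.4] toolx in bath [1.e+00 2.e-04] toolz [ 0.    -0.002 -1.   ] F [ 0.4  -3.21  0.49] T [-0.57  0.12 -0.05] open 59.9
shift [-0.5 -2.3  1.4]
turn units about tool z 0.0015216636511847543
top [np.float64(111.7), np.float64(102.4), 713, np.float64(111.9), np.float64(102.8), 725]
side [np.float64(71.5), np.float64(101.5), 59, np.float64(111.6), np.float64(102.3), 185]
```

jog_arm(
  rows=[
    [[0, -1, 0], [0, 0, 0], 60],
    [[0, -2, 0], [0, 0, 0], 60],
    [[0, -3, 0], [0, 0, 0], 60],
    [[0, -3, 0], [0, 0, 0], 60],
  ],
)

```text
time: 5.07
ee_pos: [533.2, -34.3, 133.3]
tool_rot: [0.001, 0.997, -0.077, 0.0]
contact_force: [-0.5, -3.0, 0.2]
opening: 59.9
```

```bash
python3 -c "
from h import *
st((0,-53,132));plate()"
```

```text
t 5.07 bath tcp [  0.4 -52.2 133.3] toolx in bath [1.e+00 2.e-04] toolz [ 0.    -0.002 -1.   ] F [ 0.02 -3.06  0.2 ] T [-0.64  0.25 -0.  ] open 59.9
shift [-0.4  0.8  1.3]
turn units about tool z 0.0016537480980240375
top [np.float64(114.4), np.float64(95.1), 673, np.float64(114.8), np.float64(94.7), 688]
side [np.float64(83.4), np.float64(94.3), 70, np.float64(116.8), np.float64(94.5), 205]
```

The plate dropped: its upper face went from z≈103 to 95 on both sides, with low force. I stop pushing, back off, lift, and go over to the outer side of the latch with the fingers closed.

jog_arm(
  rows=[
    [[0, 6, 0], [0, 0, 0], 60],
    [[0, 14, 0], [0, 0, 0], 60],
    [[0, 14, -30], [0, 0, 0], 60],
    [[0, 14, -65], [0, 0, 0], 40],
    [[20, -10, -75], [0, 0, 1], 0],
    [[45, -40, -75], [0, 0, 2], 0],
    [[70, -70, -75], [0, 0, 3], 0],
    [[95, -100, -75], [0, 0, 4.2], 0],
    [[120, -125, -75], [0, 0, 5.4], 0],
    [[150, -150, -75], [0, 0, 6.6], 0],
    [[155, -153, -75], [0, 0, 7.8], 0],
    [[155, -153, -75], [0, 0, 9], 0],
    [[155, -153, -75], [0, 0, 10.2], 0],
    [[155, -153, -75], [0, 0, 11.4], 0],
    [[155, -153, -75], [0, 0, 11.7], 0],
    [[155, -153, -75], [0, 0, 11.7], 0],
  ],
)

```text
time: 6.5
ee_pos: [709.7, 92.7, 207.9]
tool_rot: [0.0, 0.771, -0.637, 0.0]
contact_force: [-0.6, 0.2, -0.1]
opening: 0.7
```

Run:
```python
from h import *
st()
plate()
d=cam('top'); q=fr(world(d))
for ya,yb in((-40,0),(0,30),(70,110)):
  for s in (1,-1):
    e=q[(s*q[...,0]>40)&(s*q[...,0]<75)&(q[...,1]>ya)&(q[...,1]<yb)&(abs(q[...,2]-96)<12)]; print(ya,s,len(e),np.median(e[:,2]) if len(e) else '')
d=cam('side'); q=fr(world(d))
e=q[(abs(q[...,0]-110)<20)&(abs(q[...,1]-100)<15)&(q[...,2]>118)&(q[...,2]<136)]; print('stub',np.mean(e,0),len(e))
e=q[(abs(q[...,0])<55)&(q[...,1]>-70)&(q[...,1]<-20)&(q[...,2]>108)&(q[...,2]<140)]; print('lip',len(e),np.percentile(e,[1,50,99],axis=0))
```

```text
t 6.5 bath tcp [155.4 100.3 207.9] toolx in bath [ 0.3369 -0.9415] toolz [-0.    -0.001 -1.   ] F [-0.6   0.15 -0.13] T [-0.03  0.16 -0.01] open 0.7
top [np.float64(16.0), np.float64(94.2), 52]
side [np.float64(117.5), np.float64(94.4), 389, np.float64(115.1), np.float64(94.7), 416]
-40 1 229 95.09864449970564
-40 -1 115 94.88026173671165
0 1 59 94.65858656842556
0 -1 0 
70 1 0 
70 -1 0 
stub [110.61367672 100.60301603 126.73603559] 21
lip 154 [[-52.21294162 -49.10887339 108.02890529]
 [ -0.75142836 -44.28315981 114.40076436]
 [ 52.25589367 -39.14146018 120.94108102]]
```

View pics/p_side.png

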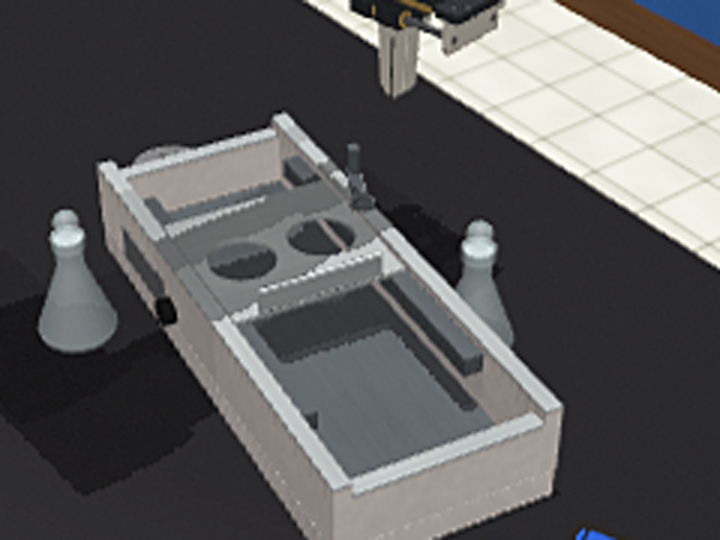

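View pics/p_top.png

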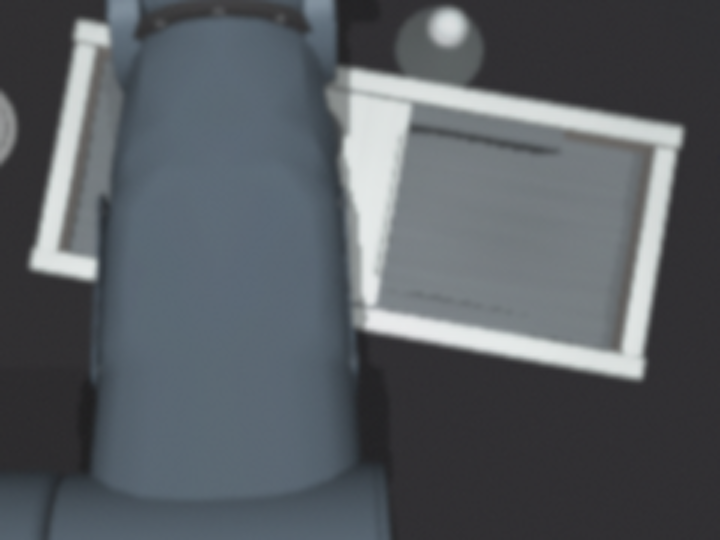

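The side view shows the plate flat behind the rim with its lip at about (320,275). Rear and front upper face read 95.0 and 94.5, so all feet are down. Next I work out the latch path.

```bash
cat > path.py <<'E'
from h import *
st((135,110,138))
s=arm.observe(); p=s['ee_pos']; r=Ro.from_quat(np.roll(s['tool_rot'],-1)).as_matrix()
pb=np.r_[(p[:2]-o)@np.c_[ex,ey]]
yaw0=np.arctan2(r[1,0],r[0,0])-np.arctan2(ex[1],ex[0])
import sys
for a in np.r_[-.32:1.56:.12,1.57,1.59]:
    an=max(a,.35); t=-np.array([np.cos(an),np.sin(an)])
    c=np.array([95-50*np.sin(a),55+50*np.cos(a)])-13.5*t
    w=np.r_[o+c[0]*ex+c[1]*ey,138]; phi=an-np.pi/2
    print(round(a,2),c.round(1),(r.T@(w-p)).round(1),round(np.degrees(yaw0-phi)/6,2))
E
python3 path.py
```

```text
t 6.7 bath tcp [155.4 100.6 208.1] toolx in bath [ 0.34   -0.9404] toolz [-0.    -0.001 -1.   ] F [-0.91 -0.6  -0.77] T [-0.06  0.15 -0.03] open 0.4
shift [-15.8  15.9  70.1]
turn units about tool z -11.686805209531942
-0.32 [123.4 107.1] [-17.   27.8  70.1] -0.03
-0.2 [117.6 108.6] [-20.5  32.7  70.1] -0.03
-0.08 [111.7 109.5] [-23.3  38.   70.1] -0.03
0.04 [105.7 109.6] [-25.4  43.6  70.1] -0.03
0.16 [ 99.7 109. ] [-26.9  49.5  70.1] -0.03
0.28 [ 93.9 107.7] [-27.6  55.4  70.1] -0.03
0.4 [ 88.  106.3] [-28.3  61.4  70.1] -0.51
0.52 [ 81.9 105.1] [-29.3  67.6  70.1] -1.65
0.64 [ 76.  103.2] [-29.5  73.8  70.1] -2.8
0.76 [ 70.3 100.5] [-28.9  80.   70.1] -3.94
0.88 [65.1 97.3] [-27.6  86.   70.1] -5.09
1.0 [60.2 93.4] [-25.6  91.9  70.1] -6.24
1.12 [55.9 88.9] [-22.9  97.5  70.1] -7.38
1.24 [52.1 84. ] [-19.6 102.7  70.1] -8.53
1.36 [48.9 78.7] [-15.6 107.5  70.1] -9.67
1.48 [46.4 73. ] [-11.1 111.8  70.1] -10.82
1.57 [45.  68.5] [ -7.4 114.7  70.1] -11.68
1.59 [44.7 67.5] [ -6.6 115.2  70.1] -11.87
```

jog_arm(
  rows=[
    [[-10, 10, 30], [0, 0, 0], 0],
    [[-16, 16, 55], [0, 0, 0], 0],
    [[-16, 16, 68], [0, 0, 0], 0],
    [[-16, 16, 70], [0, 0, 0], 0],
    [[-16.5, 22, 70], [0, 0, 0], 0],
    [[-17, 26, 70], [0, 0, 0], 0],
    [[-18, 30, 70], [0, 0, 0], 0],
    [[-20.5, 33, 70], [0, 0, 0], 0],
    [[-22, 35.5, 70], [0, 0, 0], 0],
    [[-23.5, 38, 70], [0, 0, 0], 0],
    [[-24.5, 41, 70], [0, 0, 0], 0],
    [[-25.5, 44, 70], [0, 0, 0], 0],
    [[-26.5, 47, 70], [0, 0, 0], 0],
    [[-27, 50, 70], [0, 0, 0], 0],
    [[-27.5, 53, 70], [0, 0, 0], 0],
    [[-27.6, 55.5, 70], [0, 0, 0], 0],
    [[-27.6, 55.5, 70], [0, 0, 0], 0],
  ],
)

```text
time: 8.12
ee_pos: [649.3, 109.3, 137.9]
tool_rot: [0.001, 0.772, -0.635, 0.0]
contact_force: [0.2, -0.2, 1.0]
opening: 0.5
```

```bash
python3 path.py
python3 - <<'E'
from h import *
d=cam('side')
cv2.imwrite('pics/l1.png',cv2.resize(d['pixels'][160:340,225:465,::-1],None,fx=3,fy=3,interpolation=2))
E
```

```text
t 8.12 bath tcp [ 93.2 107.4 137.9] toolx in bath [ 0.3401 -0.9404] toolz [-0.001 -0.001 -1.   ] F [ 0.26 -0.16  1.02] T [0.   0.15 0.09] open 0.5
shift [ 11.8 -40.2  -0.1]
turn units about tool z -11.686461851691403
-0.32 [123.4 107.1] [ 10.6 -28.3  -0.1] -0.03
-0.2 [117.6 108.6] [  7.1 -23.4  -0.1] -0.03
-0.08 [111.7 109.5] [  4.3 -18.1  -0.1] -0.03
0.04 [105.7 109.6] [  2.2 -12.5  -0.1] -0.03
0.16 [ 99.7 109. ] [ 0.7 -6.6 -0.1] -0.03
0.28 [ 93.9 107.7] [-0.  -0.7 -0.1] -0.03
0.4 [ 88.  106.3] [-0.8  5.3 -0. ] -0.51
0.52 [ 81.9 105.1] [-1.7 11.5 -0. ] -1.65
0.64 [ 76.  103.2] [-1.9 17.7 -0. ] -2.8
0.76 [ 70.3 100.5] [-1.3 23.9 -0. ] -3.94
0.88 [65.1 97.3] [-0.  29.9 -0. ] -5.09
1.0 [60.2 93.4] [ 2.  35.8 -0. ] -6.24
1.12 [55.9 88.9] [ 4.7 41.4 -0. ] -7.38
1.24 [52.1 84. ] [ 8.  46.6  0. ] -8.53
1.36 [48.9 78.7] [12.  51.4  0. ] -9.67
1.48 [46.4 73. ] [16.5 55.7  0. ] -10.82
1.57 [45.  68.5] [20.2 58.6  0. ] -11.68
1.59 [44.7 67.5] [21.  59.1  0. ] -11.87
```

View pics/l1.png

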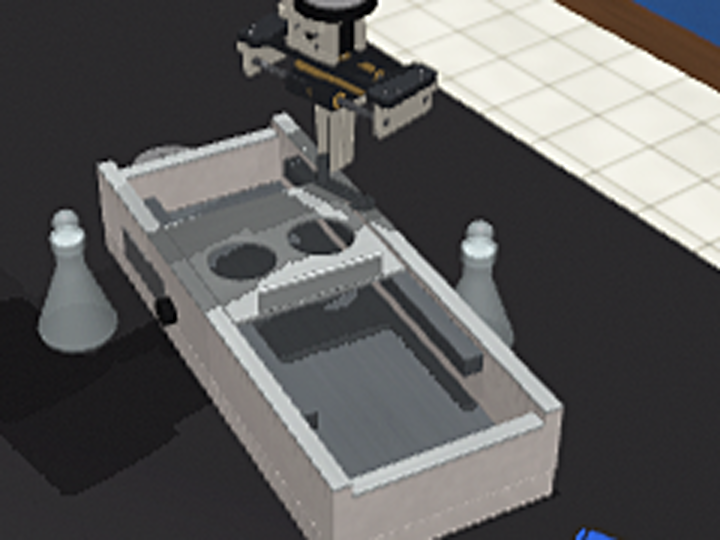

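The latch has swung inward, with the bar now running from (370,205) to (305,180). I carry on round.

jog_arm(
  rows=[
    [[-0.5, 3, 0], [0, 0, -0.2], 0],
    [[-0.8, 6, 0], [0, 0, -0.6], 0],
    [[-1.5, 9, 0], [0, 0, -1.2], 0],
    [[-1.8, 12, 0], [0, 0, -1.8], 0],
    [[-1.9, 15, 0], [0, 0, -2.3], 0],
    [[-1.9, 18, 0], [0, 0, -2.8], 0],
    [[-1.6, 21, 0], [0, 0, -3.4], 0],
    [[-1.3, 24, 0], [0, 0, -3.9], 0],
    [[-0.7, 27, 0], [0, 0, -4.5], 0],
    [[0, 30, 0], [0, 0, -5.1], 0],
    [[1, 33, 0], [0, 0, -5.7], 0],
    [[2, 36, 0], [0, 0, -6.3], 0],
    [[3.3, 38.7, 0], [0, 0, -6.8], 0],
    [[4.7, 41.4, 0], [0, 0, -7.4], 0],
    [[6.3, 44, 0], [0, 0, -8], 0],
    [[8, 46.6, 0], [0, 0, -8.5], 0],
    [[10, 49, 0], [0, 0, -9.1], 0],
    [[12, 51.4, 0], [0, 0, -9.7], 0],
    [[14.3, 53.6, 0], [0, 0, -10.3], 0],
    [[16.5, 55.7, 0], [0, 0, -10.8], 0],
  ],
)

```text
time: 9.83
ee_pos: [598.1, 82.1, 138.0]
tool_rot: [0.001, 0.993, -0.121, -0.0]
contact_force: [1.0, 0.2, -0.8]
opening: 0.2
```

```bash
python3 path.py | tail -4
python3 - <<'E'
from h import *
st()
d=cam('side')
cv2.imwrite('pics/l2.png',cv2.resize(d['pixels'][160:340,225:465,::-1],None,fx=3,fy=3,interpolation=2))
E
```

```text
1.36 [48.9 78.7] [ 1.7 -6.1  0. ] 1.17
1.48 [46.4 73. ] [-0.3 -0.2  0. ] 0.02
1.57 [45.  68.5] [-1.3  4.3  0. ] -0.84
1.59 [44.7 67.5] [-1.5  5.4  0. ] -1.03
t 9.83 bath tcp [ 46.7  72.7 138. ] toolx in bath [ 0.9961 -0.0883] toolz [-0.    -0.001 -1.   ] F [ 0.91  0.38 -0.76] T [ 0.03 -0.17  0.02] open 0.2
```

View pics/l2.png

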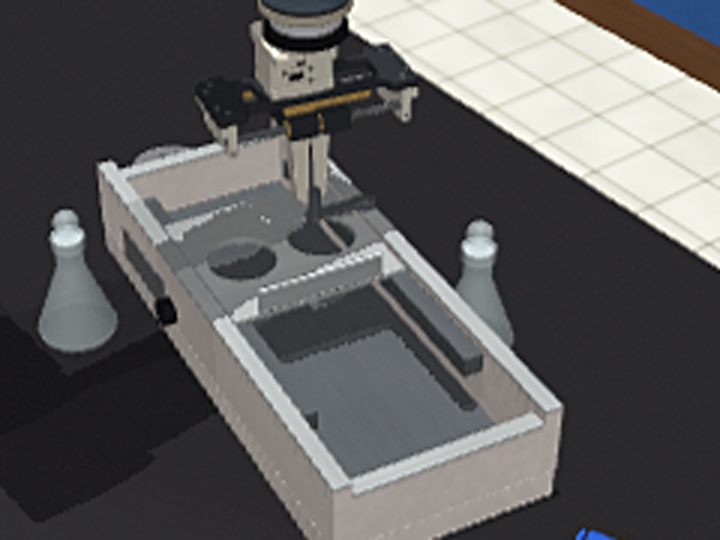

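jog_arm(
  rows=[
    [[-0.5, 1.5, 0], [0, 0, -0.3], 0],
    [[-1, 3, 0], [0, 0, -0.6], 0],
    [[-1.3, 4.5, 0], [0, 0, -0.8], 0],
    [[-1.3, 4.5, 0], [0, 0, -0.8], 0],
  ],
)

```text
time: 10.22
ee_pos: [596.0, 78.9, 138.1]
tool_rot: [-0.0, 0.997, -0.077, 0.0]
contact_force: [4.1, 9.1, -1.7]
opening: 0.4
```

Run:
```python
from h import *
st((45,68,138))
d=cam('side');q=fr(world(d))
cv2.imwrite('pics/l3.png',cv2.resize(d['pixels'][200:260,290:380,::-1],None,fx=7,fy=7,interpolation=2))
e=q[(abs(q[...,0]-45)<14)&(q[...,1]>35)&(q[...,1]<60.5)&(q[...,2]>112)&(q[...,2]<134)]; print('stub',np.mean(e,0),len(e),np.percentile(e,[5,95],axis=0))
e=q[(q[...,0]>50)&(q[...,0]<88)&(q[...,1]>35)&(q[...,1]<75)&(q[...,2]>101.5)&(q[...,2]<108)]; print('bar',len(e),e.mean(0),np.polyfit(e[:,0],e[:,1],1))
```

```text
t 10.22 bath tcp [ 45.1  69.2 138.1] toolx in bath [ 1.     -0.0013] toolz [ 0.001  0.001 -1.   ] F [ 2.71  9.64 -1.68] T [ 1.5  -0.68  0.05] open 0.4
shift [-0.1  1.2  0.1]
turn units about tool z -0.01267444090455276
stub [ 43.70023076  52.97374512 124.73773523] 55 [[ 34.08755758  44.45046768 113.05201045]
 [ 55.92649041  59.63283247 132.49560491]]
bar 43 [ 70.20520185  51.58547174 104.50300635] [ 0.14668563 41.28737727]
```

View pics/l3.png

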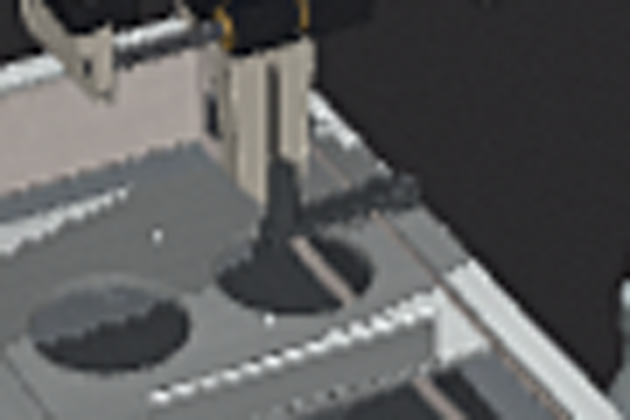

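9.6 N of resistance at the end suggests the latch is at its stop (1.62). I back straight off, lift and clear the view.

jog_arm(
  rows=[
    [[0, -4, 0], [0, 0, 0], 0],
    [[0, -14, 0], [0, 0, 0], 0],
    [[0, -16, -30], [0, 0, 0], 0],
    [[0, -16, -65], [0, 0, 0], 0],
    [[0, -16, -100], [0, 0, 0], 0],
    [[-25, -40, -110], [0, 0, 0], 0],
    [[-50, -65, -110], [0, 0, 0], 0],
    [[-80, -90, -110], [0, 0, 0], 0],
    [[-110, -115, -110], [0, 0, 0], 0],
    [[-140, -140, -110], [0, 0, 0], 0],
    [[-170, -165, -110], [0, 0, 0], 0],
    [[-200, -190, -110], [0, 0, 0], 0],
    [[-230, -215, -110], [0, 0, 0], 0],
    [[-260, -240, -110], [0, 0, 0], 0],
    [[-290, -265, -110], [0, 0, 0], 0],
    [[-315, -290, -110], [0, 0, 0], 0],
    [[-340, -315, -110], [0, 0, 0], 0],
    [[-345, -320, -110], [0, 0, 0], 0],
  ],
)

```text
time: 11.77
ee_pos: [301.4, 451.7, 248.0]
tool_rot: [-0.0, 0.997, -0.076, 0.0]
contact_force: [0.3, 0.2, -0.5]
opening: 0.6
```

Run:
```python
from h import *
st()
for n in('top','side'):
    d=cam(n); q=fr(world(d))
    cv2.imwrite('pics/f_%s.png'%n,cv2.resize(d['pixels'][160:340,225:465,::-1],None,fx=3,fy=3,interpolation=2))
    e=q[(abs(q[...,0]-45)<16)&(abs(q[...,1]-55)<20)&(q[...,2]>118)&(q[...,2]<136)]; print(n,'stub',np.mean(e,0),len(e))
    e=q[(q[...,0]>52)&(q[...,0]<100)&(abs(q[...,1]-55)<20)&(q[...,2]>101.5)&(q[...,2]<109)]; print('bar',len(e),e.mean(0),np.polyfit(e[:,0],e[:,1],1))
    for ya,yb in((-38,-20),(85,110)):
      for s in (1,-1):
        e=q[(s*q[...,0]>40)&(s*q[...,0]<75)&(q[...,1]>ya)&(q[...,1]<yb)&(abs(q[...,2]-96)<12)]; print('plate',ya,s,len(e),np.median(e[:,2]) if len(e) else '')
```

```text
t 11.77 bath tcp [-303.   392.6  248. ] toolx in bath [1.e+00 8.e-04] toolz [ 0.     0.001 -1.   ] F [ 0.29  0.24 -0.45] T [-0.1   0.05 -0.02] open 0.6
top stub [ 45.06394773  52.69645116 130.71456367] 19
bar 105 [ 78.80832614  54.58220389 104.78593592] [3.11853107e-02 5.21245418e+01]
plate -38 1 103 95.20589892771318
plate -38 -1 104 95.53422995952553
plate 85 1 145 94.72705164002787
plate 85 -1 147 94.96792628236017
side stub [ 45.35481786  51.13634714 126.63802689] 30
bar 57 [ 77.08169727  51.40996718 104.64492323] [9.40448653e-03 5.06850534e+01]
plate -38 1 10 94.75930488743876
plate -38 -1 37 94.8957021609624
plate 85 1 34 94.9897257282214
plate 85 -1 65 94.65901138445304
```

View pics/f_top.png

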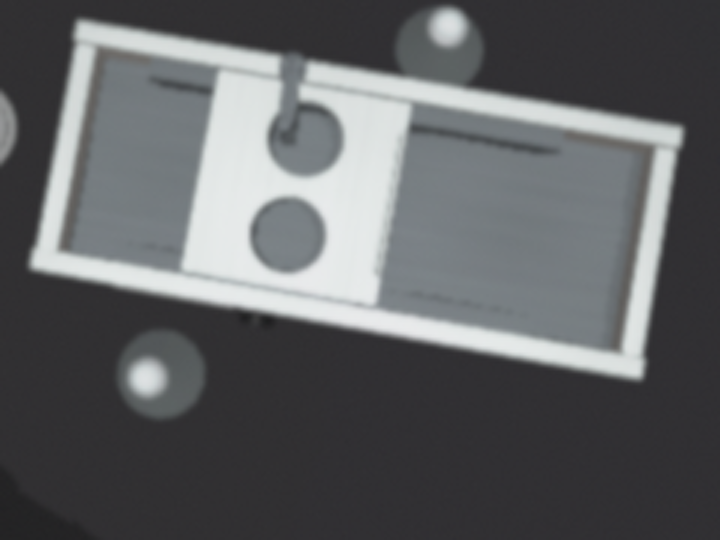

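View pics/f_side.png

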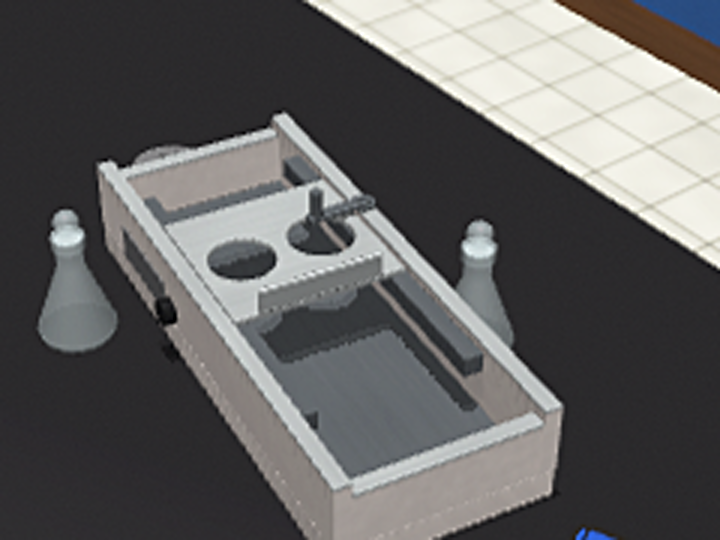

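The top view shows the bar straight across the plate, from (292,65) to (288,135), within about 0.05 rad of 1.57. The plate is level at 95 mm at all four corners and the flasks haven't moved. I hand the job in.

```bash
python3 -c "
from workcell import close_job; print(close_job())"
```

```text
the job is handed in; nothing more can be done
None
```

The plate is seated in its notches and the latch lies straight across over it. I handed the job in at about 12 s, with the hand well clear and touching nothing.

- **Plate:** I pushed it slowly by its lip until all four feet dropped, then stopped without pushing it on to the notch ends. In the last top view its upper face reads 94.7–95.5 mm at all four corners, and 95 mm is the seated height.
- **Latch:** I pushed the stub round with closed fingertips. The bar's slope puts it 0.01–0.03 rad past straight, and the stub position 0.05–0.08 rad past, so these disagree slightly. The joint range ends at 1.62, and resistance reached about 10 N at the end of the push, so it is most likely resting at or close to its stop.
- **Flasks and cover:** I never went near them. They look unmoved in the last pictures, but I did not measure their positions again.
- **Limits:** I saw no force above about 10 N, though I only read it at the end of each move.

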